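# Sort stripped parts into the stores trays

### The arm

A 6-joint arm with a two-finger parallel gripper is mounted at the origin on a cart in front of the work surface, level with it; the furniture and walls round the work are solid. World frame = base frame: x ahead of the robot, y to its left, z up, the work surface at z = 0. Lengths are in m, angles in rad, forces in N, time in s.
With the tool pointing down it reaches from about 0.3 to 0.875 m from the base axis. Payload 6.4 kg.
Tool frame: the origin (TCP) lies on the front face of the gripper's body, between the roots of the fingers; the fingertips stand 73 mm ahead of it and the grasp point (between the pads) lies ctrl.pinch_z ahead of it (ctrl.pinch_z is the distance from the TCP to the grasp point, in m); z points along the fingers, x is the direction in which the jaws open and shut, and the axes are right-handed (so a half turn about z gives the same grasp; the last joint's range is limited). The gripper opens to 85 mm and grips with 20 to 120 N. Pads are 22 mm wide; open, the fingers measure 114 mm over their backs; the gripper's body (76 mm by 85 mm) begins 54 mm behind the grasp point. The pads swing forward as they close: fully open they stand 13 mm farther back than shut.
Start: joints at [-0.206, 0.181, 1.607, -0, 1.354, -0.206], TCP at [0.575, 0, 0.304] pointing down, gripper open.
Joint ranges: [-2.99, 2.99], [-0.89, 2.07], [0.3, 2.58], [-1.14, 4.28], [0, 2.63], [-3.12, 3.12]. Speed limits (rad/s): [2.57, 2.57, 3.01, 3.14, 3.14, 3.14].

### API

Orientations are given as a unit quaternion [w, x, y, z].
In Python, from bench import ctrl gives the robot as it stands.
- The arm moves only by the tool move_arm, never from a script. Its argument "rows" is text: rows parted by semicolons, each of 7 numbers parted by spaces: the shift along the tool's x, y, z in cm, then the turn, a rotation vector about the tool's x, y, z in degrees, then the opening, from 0 (shut) to 1 (fully open). In form: x y z rx ry rz grip; .... A call has 1 to 20 rows; each row shifts and turns the commanded pose from where the row before left it, along the tool's axes as they then stand; what a row does not reach is not made up. A row lasts 1/10 s, in which the tool goes at most 50 mm and 8.59 degrees, less where a joint would pass 70% of its speed; a pose out of reach is approached as far as the arm can. A call with a gripper value outside its range is refused whole. The fingers move at their own pace and stop on an object; the grip force is fixed at half the most. Time passes only in rows, so rows that do not move let the fingers close. It gives the time, the measured TCP pose, the force and the opening at its end, in the units of the state.
- ctrl.get_obs(): the state, without advancing time (a new reading comes with each control period).
- ctrl.camera(name): name is "scene" or "side" or "wrist"; returns a dict with "color" (480x640x3 uint8, blue, green, red), "fx", "fy", "cx", "cy" (pixels), "rvec" (rotation vector, rad) and "tvec" (3), from world to camera coordinates, as OpenCV has them. Camera axes: x right, y down, z forward; pixel columns grow to the right and rows downward; lengths in m; the calibration is good to about 2 mm. A picture is of the moment at which its call begins. There is no depth.
- ctrl.hand_in(): hands the job in, once; it reports no verdict.
Trained networks look in the newest picture that a camera, given by its name, has taken for a name from the list of things; names that differ only in an ending like _2 or _b are one class to them, and where a whole thing is asked for, a point or a joint stands for the part that bears it (a point fixed in the world has none). Each returns a list of dicts, best first, with "confidence" (0 to 1); they miss things now and then, are a little off and sometimes report something else, mostly with a low value. They report only what shows in the picture. A call takes as long as a camera call. They do not tell look-alikes from the thing itself.
- ctrl.look_for(camera, query): "bbox" ([left, top, right, bottom] in pixels, round what is visible of it).
- ctrl.trace(camera, query): "region" (480x640 bool, what is visible of it) and "bbox" ([left, top, right, bottom] in pixels, round what is visible of it).
The state is a dict: "time_s": time; "q": joint angles; "dq": joint speeds; "joint_efforts": joint torques, N m; "eef_pos": TCP position; "eef_rot": TCP orientation; "wrist_force": force on the tool from outside, world axes, zero at the start; "torque": the same for the moment, N m; "opening": opening from 0.0 (shut) to 1.0 (fully open).
Only numpy, scipy, OpenCV 4.12 (cv2) and the standard library are available. Lean on these libraries where they do the work, as an engineer would, in place of code of your own. Each camera call takes 0.05 s, during which the arm holds its last target.

### The job

Sort the stripped car parts into the metal trays: lay the larger ball bearing flat in the larger square tray, the smaller ball bearing flat in the smaller square tray, lay the brake cylinder lengthwise in the oblong tray, and stand the valve spring upright in the round dish. Each part must end resting wholly on the floor of its own tray, let go and still.

Things in the scene. Friction and masses are not known exactly. Their poses are not given: they have to be found in the camera images.
- large_bearing: The larger ball bearing: a pale grey steel ring, 52 mm outside diameter, 15 mm high, lying flat on the counter (a roll of black tape, which is no bearing, also lies about). About 0.2 kg. Origin at the centre of its underside; z is its axis, up. Grip it across the outside. (Beside the work, on the robot's left, a big coil of hose stands on the counter: solid beyond y = 0.48 m, from x = 0.32 to 0.80 m, up to 0.34 m high.)
- small_bearing: The smaller ball bearing: a brownish, rusty steel ring, 40 mm outside diameter, 12 mm high, lying flat on the counter. About 0.12 kg. Origin at the centre of its underside; z is its axis, up. Grip it across the outside.
- brake_cylinder: Wheel brake cylinder: a rusty rod with black rubber boots on its ends, 34 mm diameter, 98 mm long (the solid part that can be gripped and that rests is the middle 70 mm), lying on its side; it can roll. About 0.38 kg. Its y axis runs along its length. Origin at mid-length on its outer surface, at its underside at the start (z up then); the centre of the rod is 17 mm from the origin along its own +z.
- valve_spring: Valve spring: a rigid steel coil, 32 mm diameter, 46 mm high, standing on its end. About 0.06 kg. Origin at the centre of its underside; z is its axis, up. Grip it across the diameter.
- large_square_tray: The larger square tray, plain grey sheet metal, 108 x 108 mm outside, 100 x 100 mm inside, with a low wall: the top of the wall is 8 mm and the inner floor 4 mm above the counter. Fixed to the counter and level. Origin at the centre of its underside, on the counter; z up. x and y along its sides.
- small_square_tray: The smaller square tray, plain grey sheet metal, 82 x 82 mm outside, 74 x 74 mm inside, with a low wall: the top of the wall is 8 mm and the inner floor 4 mm above the counter. Fixed to the counter and level. Origin at the centre of its underside, on the counter; z up. x and y along its sides.
- oblong_tray: The oblong tray, plain grey sheet metal, 80 mm (x) by 140 mm (y) outside, 72 x 132 mm inside, with a low wall: the top of the wall is 10 mm and the inner floor 4 mm above the counter. Fixed to the counter and level. Origin at the centre of its underside, on the counter; z up. Its y axis runs along its length.
- round_dish: The round dish, plain grey sheet metal, 92 mm diameter at the rim, about 78 mm inside at the floor: its rim is 15 mm and its inner floor 4 mm above the counter. Fixed to the counter and level. Origin at the centre of its underside, on the counter; z up. 
Mind the look-alikes: they are no part of the job. What is shaped like the valve_spring but pink is not meant. What is shaped like the large_bearing but purple or yellow is not meant.

How it is judged:
At the end, for the whole second after the job is handed in: Each part is on the floor of its tray and still: bearings flat within 0.1 rad, centred to 26 mm (larger) and 20 mm (smaller) in x and y; cylinder level, along the tray within 0.35 rad, mid-length within 32 mm of centre; spring upright within 0.1 rad, within 28 mm of the dish centre (x of large_bearing in the frame of large_square_tray between -0.026 and 0.026 m and y of large_bearing in the frame of large_square_tray between -0.026 and 0.026 m and z of large_bearing in the frame of large_square_tray between 0 and 0.007 m and angle between each of large_bearing, small_bearing, valve_spring's own z axis and vertical below 0.1 rad and x of small_bearing in the frame of small_square_tray between -0.02 and 0.02 m and y of small_bearing in the frame of small_square_tray between -0.02 and 0.02 m and z of small_bearing in the frame of small_square_tray between 0 and 0.007 m and x of brake_cylinder in the frame of oblong_tray between -0.038 and 0.038 m and y of brake_cylinder in the frame of oblong_tray between -0.032 and 0.032 m and z of brake_cylinder in the frame of oblong_tray between 0 and 0.042 m and angle between the y axis of brake_cylinder and the y axis of oblong_tray, either way round below 0.35 rad and angle between brake_cylinder's own y axis and vertical between 1.45 and 1.69 rad and horizontal distance between valve_spring and round_dish below 0.028 m and z of valve_spring in the frame of round_dish between 0 and 0.008 m and linear speed of each of large_bearing, small_bearing, brake_cylinder, valve_spring below 0.02 m/s and angular speed of each of large_bearing, small_bearing, brake_cylinder, valve_spring below 0.3 rad/s); the robot touches nothing.
It also fails if it takes over 99 s, if anything falls off the work surface, if the arm or the gripper's body presses on something with over 40 N, if the wrist force passes 120 N, or if a joint passes its speed limit or range.

## Working session

There is one attempt and no reset: what is moved stays moved. The work goes in short steps, Python scripts to look and compute and a tool call to move; the robot and the scene stay as the last step left them, time stands still between calls to the robot, and variables do not carry over. Pictures are saved under pics/ and viewed, and the job is handed in when it is done.

Besides the shell and the picture viewer there is one more tool, called by a JSON object that holds its "api" and its "payload", one argument or row to a line. move_arm: Moves the arm, as the interface text tells. Its arguments: {"type":"object","properties":{"rows":{"type":"string"}},"required":["rows"]}

```bash
mkdir -p pics; ls
python3 - <<'E'
from bench import ctrl
import cv2
for n in ["scene","side","wrist"]:
    c=ctrl.camera(n); cv2.imwrite(f"pics/{n}0.png",c["color"]); print(n,c["fx"],c["cx"],c["cy"],c["rvec"],c["tvec"])
print(ctrl.pinch_z, ctrl.get_obs())
E
```

```text
pics
scene 575.9801395267848 319.6661126255255 238.21022058439394 [ 1.44684112 -2.03808786  0.89210213] [0.11799328 0.35282345 1.06261341]
side 484.41436015761275 318.5388233488068 245.45984363199557 [ 0.52483254 -2.43664782  1.50071374] [0.38142773 0.15309002 0.71991345]
wrist 426.17057762353113 322.95412883955345 240.27410434034593 [-2.83482820e+00  2.66788170e-04  2.02585465e-03] [-0.57535244 -0.03993608  0.37937695]
0.0539 {'time_s': 0.15, 'q': array([-2.06315375e-01,  1.81378654e-01,  1.60778379e+00, -5.79766350e-05,
        1.35381415e+00, -2.06296108e-01]), 'dq': array([-9.58318853e-05, -2.38829707e-03, -4.95160438e-03,  8.97517847e-04,
        3.60996475e-04,  1.09759199e-03]), 'joint_efforts': array([ 1.94259010e-03, -4.45260644e+01, -3.51692533e+01, -1.26067753e-04,
        5.82284134e-03,  2.14055274e-05]), 'eef_pos': array([5.74664442e-01, 6.46481741e-05, 3.03183751e-01]), 'eef_rot': array([-1.14042491e-04,  9.99999760e-01, -3.37322160e-06, -6.83092793e-04]), 'wrist_force': array([-2.65141414e-04,  1.89744064e-01,  3.91763644e-01]), 'torque': array([-0.01626063, -0.04162121,  0.03481991]), 'opening': 1.001729005396665}
```

View pics/scene0.png

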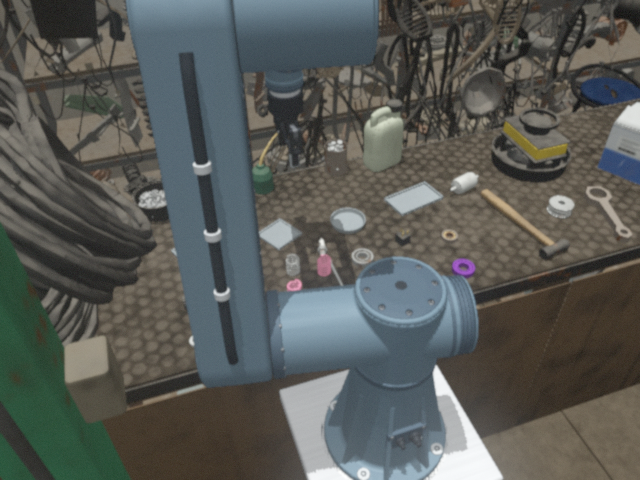

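View pics/side0.png

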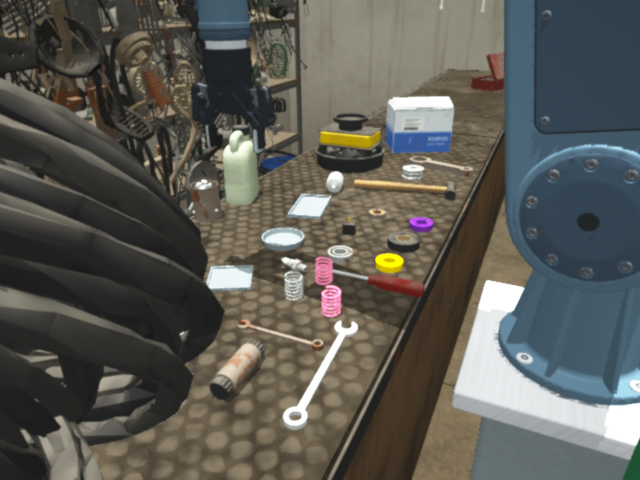

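View pics/wrist0.png

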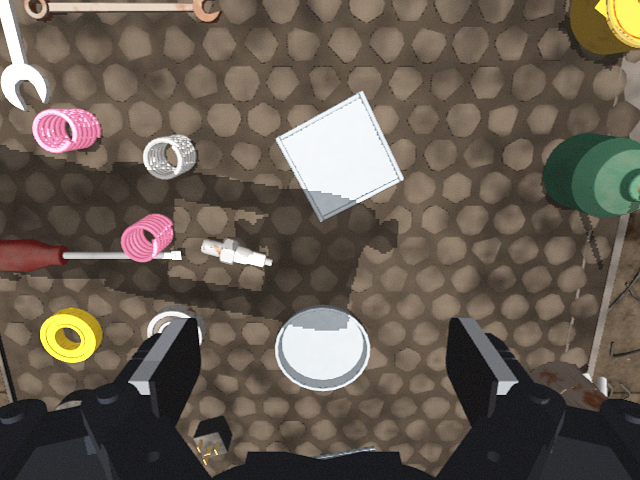

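```bash
cat > h.py <<'E'
from bench import ctrl
import cv2, numpy as np
def K(c): return np.array([[c["fx"],0,c["cx"]],[0,c["fy"],c["cy"]],[0,0,1.]])
def p2w(c,uv,z=0.):
    R,_=cv2.Rodrigues(np.array(c["rvec"],float)); t=np.array(c["tvec"],float).ravel()
    uv=np.atleast_2d(np.array(uv,float))
    d=np.c_[uv,np.ones(len(uv))]@np.linalg.inv(K(c)).T@R; o=-R.T@t
    return o+d*((z-o[2])/d[:,2])[:,None]
def w2p(c,P): return cv2.projectPoints(np.atleast_2d(np.array(P,float)),np.array(c["rvec"],float),np.array(c["tvec"],float),K(c),None)[0][:,0]
N=["large_bearing","small_bearing","brake_cylinder","valve_spring","large_square_tray","small_square_tray","oblong_tray","round_dish"]
def survey(cam,zs={}):
    c=ctrl.camera(cam)
    for n in N:
        for d in ctrl.look_for(cam,n)[:4]:
            b=d["bbox"]; u=[(b[0]+b[2])/2,(b[1]+b[3])/2]
            print(cam,n,round(d["confidence"],2),np.round(b).astype(int),"->",p2w(c,u,0.005)[0][:2].round(3))
    return c
E
python3 - <<'E'
from h import *
for s in ["side","scene","wrist"]: survey(s)
E
```

```text
side large_bearing 0.89 [379 252 403 271] -> [ 0.328 -0.141]
side large_bearing 0.66 [329 247 354 265] -> [ 0.426 -0.124]
side small_bearing 0.68 [367 207 385 218] -> [ 0.434 -0.366]
side brake_cylinder 0.92 [208 337 263 400] -> [0.433 0.249]
side valve_spring 0.89 [315 259 335 284] -> [ 0.431 -0.053]
side valve_spring 0.76 [324 288 341 316] -> [0.376 0.037]
side valve_spring 0.75 [283 267 305 302] -> [0.462 0.013]
side small_square_tray 0.74 [205 266 251 293] -> [0.583 0.047]
side oblong_tray 0.92 [287 193 328 221] -> [ 0.604 -0.334]
side round_dish 0.78 [256 230 306 250] -> [ 0.573 -0.14 ]
scene large_bearing 0.83 [354 249 373 266] -> [ 0.43  -0.135]
scene large_bearing 0.72 [450 257 477 280] -> [ 0.317 -0.343]
scene small_bearing 0.69 [445 228 457 245] -> [ 0.426 -0.369]
scene valve_spring 0.6 [319 256 330 275] -> [ 0.437 -0.037]
scene valve_spring 0.59 [288 255 300 277] -> [0.461 0.033]
scene valve_spring 0.44 [288 280 302 291] -> [0.399 0.049]
scene valve_spring 0.4 [351 249 374 266] -> [ 0.432 -0.132]
scene small_square_tray 0.82 [261 221 302 248] -> [0.578 0.029]
scene small_square_tray 0.51 [444 228 458 245] -> [ 0.428 -0.369]
scene oblong_tray 0.6 [383 184 444 216] -> [ 0.592 -0.347]
scene round_dish 0.63 [332 211 362 234] -> [ 0.566 -0.144]
wrist large_bearing 0.93 [146 304 202 341] -> [ 0.432 -0.124]
wrist large_bearing 0.67 [ 40 305 100 360] -> [ 0.33  -0.135]
wrist valve_spring 0.76 [120 212 172 264] -> [ 0.416 -0.039]
wrist valve_spring 0.68 [ 31 108 101 152] -> [0.361 0.056]
wrist valve_spring 0.63 [141 129 196 177] -> [0.445 0.037]
wrist small_square_tray 0.7 [275  91 402 224] -> [0.59  0.034]
wrist oblong_tray 0.58 [307 447 372 457] -> [ 0.594 -0.28 ]
wrist round_dish 0.67 [278 304 369 390] -> [ 0.576 -0.151]
wrist round_dish 0.39 [277  93 400 220] -> [0.589 0.034]
```

{"api": "move_arm", "payload": {
  "rows": "0 -2 0 0 0 0 1;-1 -4 -1 0 0 0 1;-1 -4 -1 0 0 0 1;-1 -4 -1 0 0 0 1;-1 -4 -1 0 0 0 1;0 -2 0 0 0 0 1;0 0 0 0 0 0 1;0 0 0 0 0 0 1;0 0 0 0 0 0 1"
}}

```text
time_s: 2.4
eef_pos: [0.5351, 0.1991, 0.3435]
eef_rot: [0.0, 1.0, -0.0, -0.0]
wrist_force: [0.5, -0.4, -0.2]
opening: 1.0
```

Run:
```python
from h import *
c=survey("wrist"); cv2.imwrite("pics/w1.png",c["color"])
c=survey("scene"); cv2.imwrite("pics/s1.png",c["color"])
print(ctrl.get_obs()["eef_pos"])
```

```text
wrist large_bearing 0.92 [213 441 254 471] -> [ 0.428 -0.126]
wrist brake_cylinder 0.57 [179  73 226 186] -> [0.424 0.254]
wrist valve_spring 0.89 [202 377 238 428] -> [ 0.418 -0.048]
wrist valve_spring 0.74 [222 322 261 370] -> [0.447 0.025]
wrist valve_spring 0.74 [139 302 188 340] -> [0.365 0.055]
wrist large_square_tray 0.9 [302  71 447 225] -> [0.585 0.237]
wrist small_square_tray 0.86 [322 295 423 384] -> [0.59  0.032]
wrist round_dish 0.88 [325 442 380 462] -> [ 0.571 -0.119]
wrist round_dish 0.18 [178  73 227 189] -> [0.424 0.252]
scene large_bearing 0.85 [352 251 373 266] -> [ 0.429 -0.132]
scene large_bearing 0.81 [449 260 477 278] -> [ 0.315 -0.341]
scene small_bearing 0.49 [442 231 456 244] -> [ 0.426 -0.364]
scene small_bearing 0.34 [269 222 300 249] -> [0.572 0.022]
scene brake_cylinder 0.71 [270 220 300 248] -> [0.578 0.02 ]
scene valve_spring 0.71 [320 254 332 276] -> [ 0.437 -0.04 ]
scene valve_spring 0.63 [288 280 302 301] -> [0.383 0.053]
scene valve_spring 0.49 [287 253 299 277] -> [0.464 0.033]
scene small_square_tray 0.67 [270 221 302 248] -> [0.575 0.018]
scene oblong_tray 0.63 [384 183 442 216] -> [ 0.595 -0.346]
scene round_dish 0.56 [329 209 363 234] -> [ 0.572 -0.143]
[0.5350096  0.20007557 0.34390191]
```

View pics/w1.png

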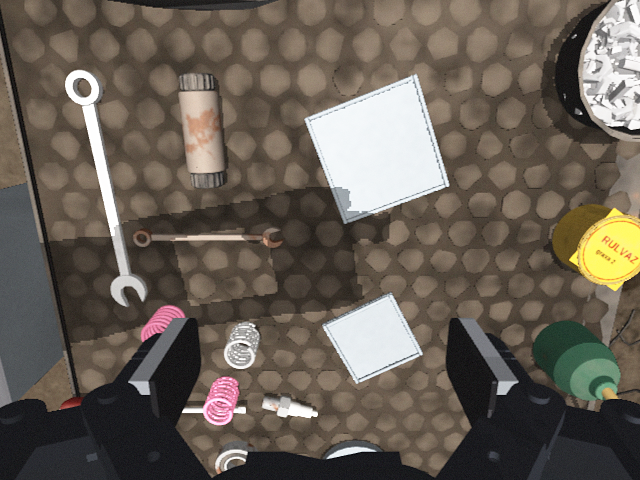

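View pics/s1.png

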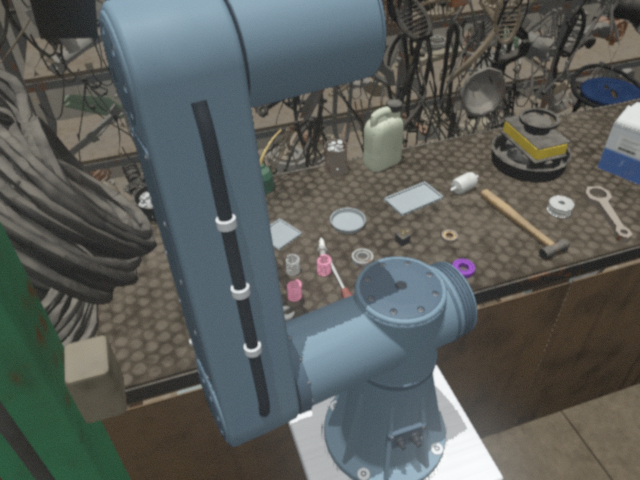

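```bash
cat >> h.py <<'E'
def shape(c,cam,n,z,k=0):
    for d in ctrl.trace(cam,n)[:4]:
        m=d["region"].astype(np.uint8); cs,_=cv2.findContours(m,0,1)
        q=max(cs,key=cv2.contourArea)[:,0]
        P=p2w(c,q,z)[:,:2]
        (x,y),s,a=cv2.minAreaRect((P*1000).astype(np.float32))
        b=q.mean(0)
        print(n,round(d["confidence"],2),"px",b.round(),"ctr",round(x/1000,4),round(y/1000,4),"size",np.round(s,1),"ang",round(a,1))
E
python3 - <<'E'
from h import *
c=ctrl.camera("wrist")
R,_=cv2.Rodrigues(c["rvec"]);print("cam",-R.T@c["tvec"])
shape(c,"wrist","brake_cylinder",0.017)
shape(c,"wrist","large_square_tray",0.008)
shape(c,"wrist","small_square_tray",0.008)
shape(c,"wrist","valve_spring",0.046)
for e,uv in dict(L=[(415,76),(448,185),(346,223),(306,121)],S=[(390,294),(422,353),(358,382),(323,324)]).items():
    P=p2w(c,uv,.008)[:,:2]; print(e,P.mean(0),[np.linalg.norm(P[i]-P[i-1]).round(4) for i in range(4)],[np.degrees(np.arctan2(*(P[i]-P[i-1])[::-1])).round(1) for i in range(4)])
v=c["color"][285:400,130:330]
cv2.imwrite("pics/spr.png",cv2.resize(v,None,fx=4,fy=4))
E
```

```text
cam [0.53615624 0.27625008 0.41373207]
brake_cylinder 0.87 px [201. 131.] ctr 0.427 0.2513 size [ 36.1 102. ] ang 1.3
brake_cylinder 0.68 px [372. 339.] ctr 0.5882 0.0397 size [81.6 84.3] ang 29.2
brake_cylinder 0.44 px [378. 150.] ctr 0.5863 0.2334 size [105.4 105.7] ang 20.6
large_square_tray 0.61 px [378. 151.] ctr 0.5873 0.2322 size [108.6 108.6] ang 20.9
small_square_tray 0.74 px [372. 339.] ctr 0.5889 0.0345 size [83.2 86. ] ang 28.0
valve_spring 0.9 px [241. 346.] ctr 0.4551 0.0507 size [52.2 30. ] ang 75.0
valve_spring 0.67 px [221. 401.] ctr 0.4309 -0.0144 size [61.3 31.4] ang 70.0
valve_spring 0.66 px [160. 322.] ctr 0.3768 0.0761 size [52.  19.6] ang 36.4
L [0.58848257 0.23298139] [np.float64(0.1048), np.float64(0.1049), np.float64(0.1043), np.float64(0.1042)] [np.float64(21.6), np.float64(-68.8), np.float64(-158.8), np.float64(111.5)]
S [0.59038814 0.03577998] [np.float64(0.078), np.float64(0.08), np.float64(0.0782), np.float64(0.0823)] [np.float64(26.6), np.float64(-61.5), np.float64(-151.7), np.float64(118.3)]
```

View pics/spr.png

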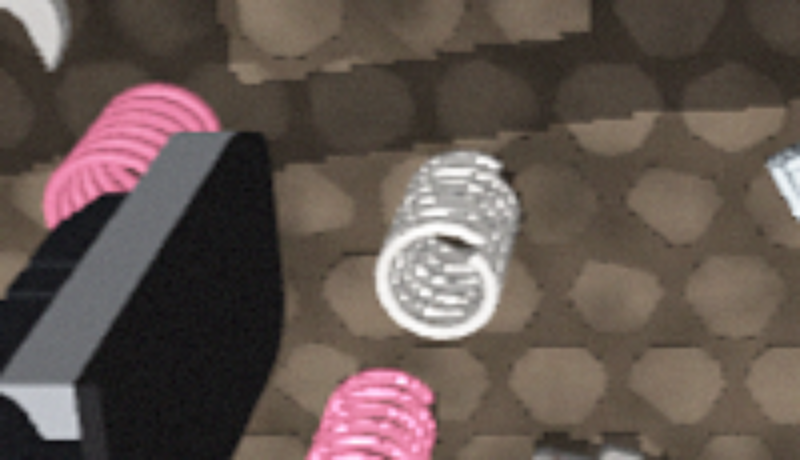

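{"api": "move_arm", "payload": {
  "rows": "0 2 0 0 0 0 1;0 4 0 0 0 0 1;0 4 0 0 0 0 1;0 4 0 0 0 0 1;0 4 0 0 0 0 1;0 4 0 0 0 0 1;0 4 0 0 0 0 1;0 4 0 0 0 0 1;0 4 0 0 0 0 1;-1 4 0 0 0 0 1;0 2 0 0 0 0 1;0 0 0 0 0 0 1;0 0 0 0 0 0 1;0 0 0 0 0 0 1"
}}

```text
time_s: 4.95
eef_pos: [0.5251, -0.199, 0.3439]
eef_rot: [-0.0, 1.0, 0.0, -0.0]
wrist_force: [-0.6, -0.3, -0.3]
opening: 0.997
```

Run:
```python
from h import *
c=survey("wrist"); cv2.imwrite("pics/w2.png",c["color"])
shape(c,"wrist","large_bearing",0.015)
shape(c,"wrist","small_bearing",0.012)
shape(c,"wrist","round_dish",0.015)
shape(c,"wrist","oblong_tray",0.01)
shape(c,"wrist","valve_spring",0.046)
```

```text
wrist large_bearing 0.87 [190  85 249 148] -> [ 0.431 -0.133]
wrist large_bearing 0.6 [ 99 296 155 346] -> [ 0.317 -0.343]
wrist small_bearing 0.69 [217 325 255 363] -> [ 0.432 -0.371]
wrist valve_spring 0.75 [185   2 224  15] -> [ 0.424 -0.044]
wrist oblong_tray 0.62 [345 263 438 386] -> [ 0.6   -0.347]
wrist round_dish 0.98 [329  84 426 186] -> [ 0.577 -0.149]
large_bearing 0.96 px [221. 116.] ctr 0.4349 -0.1323 size [52.2 51.7] ang 42.7
large_bearing 0.75 px [128. 322.] ctr 0.323 -0.3385 size [59.7 50.3] ang 43.7
large_bearing 0.71 px [396. 325.] ctr 0.6036 -0.3467 size [ 79.  141.6] ang 12.1
large_bearing 0.6 px [110. 119.] ctr 0.3346 -0.1356 size [57.  51.2] ang 0.0
small_bearing 0.83 px [237. 341.] ctr 0.4344 -0.3639 size [45.5 40.7] ang 87.3
round_dish 0.88 px [376. 133.] ctr 0.5743 -0.148 size [88.4 89.9] ang 45.5
oblong_tray 0.89 px [397. 325.] ctr 0.6048 -0.3491 size [ 81.8 145.1] ang 12.0
valve_spring 0.92 px [202.   4.] ctr 0.4329 -0.0499 size [28.5  8.3] ang 0.0
```

View pics/w2.png

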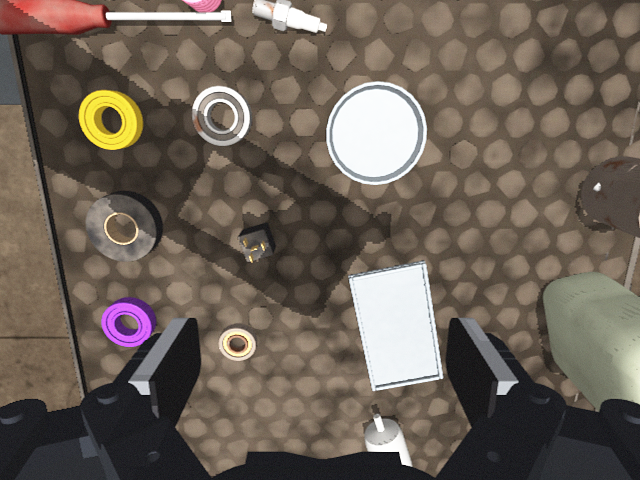

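{"api": "move_arm", "payload": {
  "rows": "-1 2 1 0 0 0 0.75;-2 4 2 0 0 0 0.75;-2 4 3 0 0 0 0.75;-2 4 3 0 0 0 0.75;-2.2 2.7 3 0 0 0 0.75;0 0 3 0 0 0 0.75;0 0 2 0 0 0 0.75;0 0 1 0 0 0 0.75;0 0 0 0 0 0 0.75;0 0 0 0 0 0 0.75"
}}

```text
time_s: 6.65
eef_pos: [0.4364, -0.3616, 0.1691]
eef_rot: [0.001, 1.0, 0.0, 0.0]
wrist_force: [1.0, 0.0, 0.5]
opening: 0.75
```

Run:
```python
from h import *
c=survey("wrist"); cv2.imwrite("pics/w3.png",c["color"])
shape(c,"wrist","small_bearing",0.012)
print(w2p(c,[[.433,-.366,.012],[.433,-.366,0]]))
c=ctrl.camera("side");cv2.imwrite("pics/d3.png",cv2.resize(c["color"][100:280,280:460],None,fx=3,fy=3))
```

```text
wrist large_bearing 0.75 [ 56 168 164 261] -> [ 0.317 -0.344]
wrist small_bearing 0.58 [282 220 350 293] -> [ 0.434 -0.37 ]
wrist oblong_tray 0.61 [534  95 638 342] -> [ 0.587 -0.347]
small_bearing 0.76 px [316. 254.] ctr 0.4336 -0.3656 size [41.9 39.1] ang 90.0
[[314.53003125 254.62042164]
 [314.89178642 247.8176818 ]]
```

View pics/w3.png

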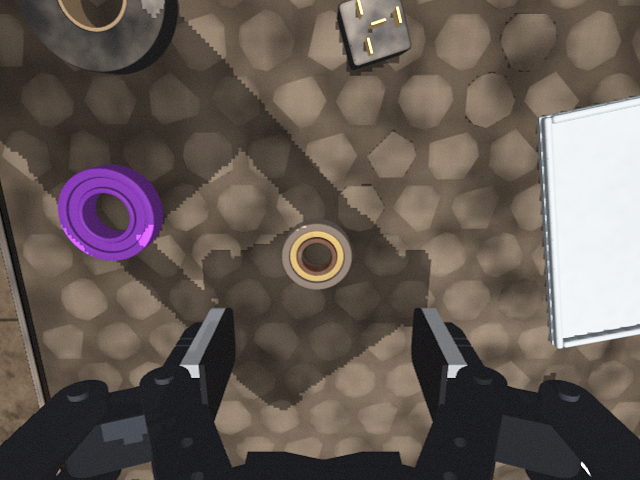

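View pics/d3.png

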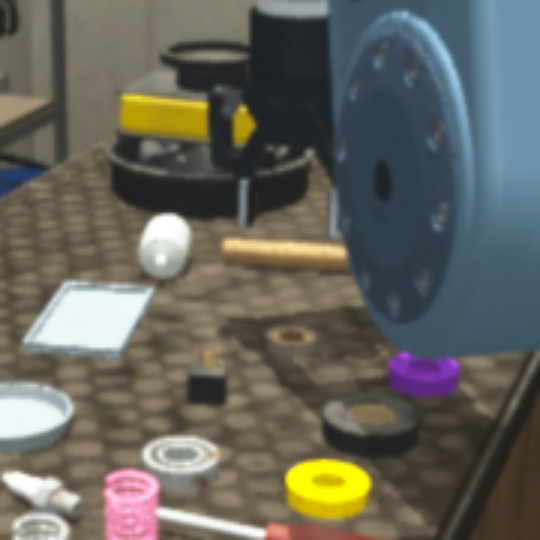

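Run:
```python
from h import *
c=ctrl.camera("wrist");o=ctrl.get_obs();print(o["eef_pos"],o["opening"])
p=o["eef_pos"]
for zt in [.055,.06,.065,.07,.073,.08]:
    print(zt,w2p(c,[[p[0]-.032,p[1]+.011,p[2]-zt],[p[0]+.032,p[1]+.011,p[2]-zt]]).round(0).tolist())
```

```text
[ 0.43587613 -0.36123716  0.16821845] 0.7487360055361862
0.055 [[221.0, 315.0], [418.0, 315.0]]
0.06 [[224.0, 308.0], [414.0, 308.0]]
0.065 [[228.0, 302.0], [411.0, 301.0]]
0.07 [[231.0, 295.0], [409.0, 295.0]]
0.073 [[232.0, 292.0], [407.0, 292.0]]
0.08 [[236.0, 284.0], [404.0, 284.0]]
```

{"api": "move_arm", "payload": {
  "rows": "-0.2 0.5 1 0 0 0 0.75;0 0 2 0 0 0 0.75;0 0 3 0 0 0 0.75;0 0 2 0 0 0 0.75;0 0 1 0 0 0 0.75;0 0 0.7 0 0 0 0.75;0 0 0 0 0 0 0.75;0 0 0 0 0 0 0.4;0 0 0 0 0 0 0.4;0 0 0 0 0 0 0.3;0 0 0 0 0 0 0.3;0 0 0 0 0 0 0.3"
}}

```text
time_s: 8.45
eef_pos: [0.4345, -0.3671, 0.0727]
eef_rot: [0.001, 1.0, 0.0, 0.001]
wrist_force: [-1.0, 1.1, 7.5]
opening: 0.439
```

Run:
```python
from h import *
c=ctrl.camera("wrist"); cv2.imwrite("pics/w4.png",c["color"])
o=ctrl.get_obs();print(o["eef_pos"],o["opening"],o["wrist_force"])
```

```text
[ 0.43452441 -0.36705546  0.07271486] 0.4401847422414063 [-0.9572706   0.45165448  6.49494815]
```

View pics/w4.png

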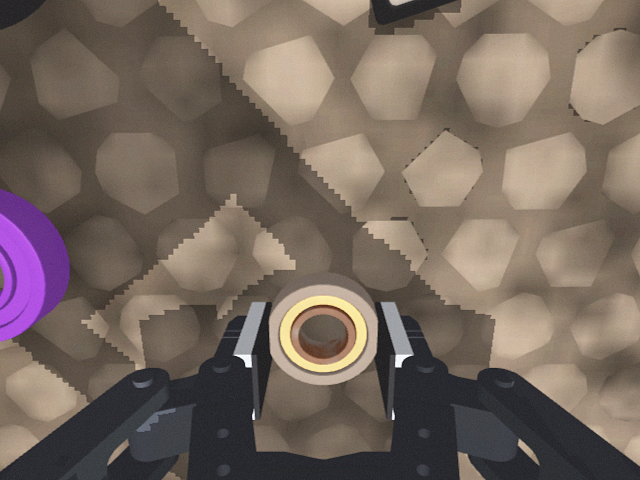

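{"api": "move_arm", "payload": {
  "rows": "0 0 -0.5 0 0 0 0.3;0 0 -2 0 0 0 0.3;0 0 -3 0 0 0 0.3;0 0 -2 0 0 0 0.3;0.5 -1.5 0 0 0 0 0.3;1 -3 0 0 0 0 0.3;1.5 -4 0 0 0 0 0.3;1.5 -4 0 0 0 0 0.3;1.5 -4 0 0 0 0 0.3;1.5 -4 0 0 0 0 0.3;1.5 -4 0 0 0 0 0.3;1.5 -4 0 0 0 0 0.3;1.5 -4 0 0 0 0 0.3;1.5 -4 0 0 0 0 0.3;1 -2 0 0 0 0 0.3;0.5 -1 0 0 0 0 0.3;0 0 0 0 0 0 0.3;0 0 0 0 0 0 0.3"
}}

```text
time_s: 10.3
eef_pos: [0.5831, 0.0284, 0.1454]
eef_rot: [0.0, 1.0, -0.0, -0.001]
wrist_force: [-1.1, 0.2, -1.0]
opening: 0.439
```

Run:
```python
from h import *
c=survey("wrist"); cv2.imwrite("pics/w5.png",c["color"])
shape(c,"wrist","small_square_tray",0.008)
o=ctrl.get_obs();print(o["eef_pos"],o["opening"],o["wrist_force"])
```

```text
wrist small_bearing 0.69 [267 272 377 388] -> [ 0.584 -0.014]
wrist valve_spring 0.61 [  2 210 100 302] -> [0.442 0.029]
wrist large_square_tray 0.38 [230 143 436 338] -> [0.589 0.038]
wrist small_square_tray 0.66 [228 143 434 338] -> [0.588 0.038]
wrist round_dish 0.7 [226 143 435 341] -> [0.588 0.037]
small_square_tray 0.89 px [337. 233.] ctr 0.5894 0.0334 size [82.5 82.5] ang 27.8
[0.58385083 0.02839037 0.14624599] 0.43566041275143536 [ 0.40969995 -0.34398346 -1.4367569 ]
```

View pics/w5.png

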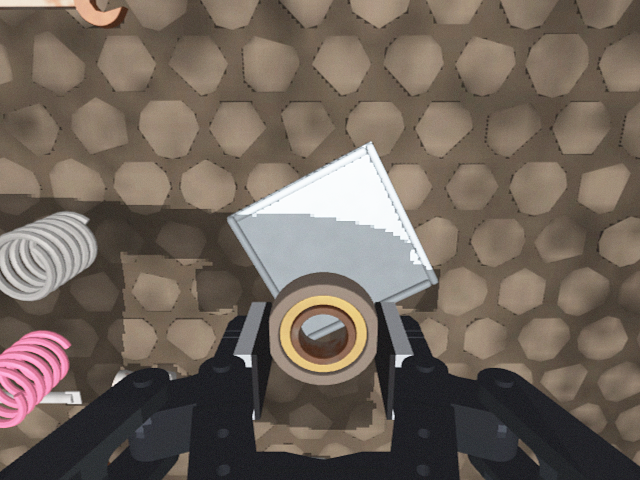

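{"api": "move_arm", "payload": {
  "rows": "0.6 -0.6 0 0 0 0 0.3;0 0 0 0 0 8.5 0.3;0 0 0 0 0 8.5 0.3;0 0 1 0 0 0 0.3;0 0 2 0 0 0 0.3;0 0 2 0 0 0 0.3;0 0 1 0 0 0 0.3;0 0 0.5 0 0 0 0.3;0 0 0.2 0 0 0 0.3;0 0 0 0 0 0 0.3;0 0 0 0 0 0 0.3"
}}

```text
time_s: 11.9
eef_pos: [0.5905, 0.0347, 0.08]
eef_rot: [-0.0, 0.989, -0.148, 0.001]
wrist_force: [0.3, 0.8, -1.0]
opening: 0.44
```

Run:
```python
from h import *
c=ctrl.camera("wrist"); cv2.imwrite("pics/w6.png",c["color"])
o=ctrl.get_obs();print(o["eef_pos"],o["opening"],o["wrist_force"])
```

```text
[0.59051564 0.03466181 0.08007714] 0.4374774406641888 [ 0.14545116  0.72452899 -1.22592784]
```

View pics/w6.png

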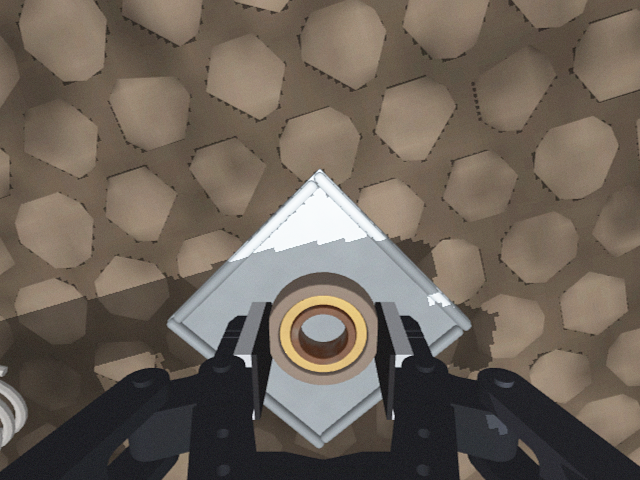

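{"api": "move_arm", "payload": {
  "rows": "0 0 0.3 0 0 0 0.3;0 0 0 0 0 0 0.3;0 0 0 0 0 0 0.6;0 0 0 0 0 0 0.6;0 0 0 0 0 0 0.6;0 0 -0.5 0 0 0 0.6;0 0 -2 0 0 0 0.6;0 0 -3 0 0 0 0.6;0 0 -3 0 0 0 0.6;0 0 -2 0 0 0 0.8;0 0 -2 0 0 0 0.8;0 0 0 0 0 -8.5 0.8;-2 0 0 0 0 -8.5 0.8;-4 2 0 0 0 0 0.8;-4 1.5 0 0 0 0 0.8;-3 0 0 0 0 0 0.8;0 0 0 0 0 0 0.8;0 0 0 0 0 0 0.8"
}}

```text
time_s: 13.75
eef_pos: [0.4604, 0.0026, 0.2019]
eef_rot: [0.0, 1.0, -0.0, 0.001]
wrist_force: [0.4, -0.1, -0.9]
opening: 0.795
```

Run:
```python
from h import *
c=survey("wrist"); cv2.imwrite("pics/w7.png",c["color"])
shape(c,"wrist","small_bearing",0.016)
o=ctrl.get_obs();print(o["eef_pos"],o["opening"],o["wrist_force"])
```

```text
wrist large_bearing 0.64 [247 367 318 440] -> [ 0.432 -0.134]
wrist large_bearing 0.48 [118 373 136 393] -> [ 0.318 -0.116]
wrist small_bearing 0.88 [497 148 570 216] -> [0.595 0.032]
wrist valve_spring 0.81 [121 114 205 178] -> [0.364 0.055]
wrist valve_spring 0.69 [274 145 336 215] -> [0.45  0.034]
wrist valve_spring 0.66 [232 253 294 328] -> [ 0.421 -0.042]
wrist small_square_tray 0.78 [440  91 608 266] -> [0.589 0.035]
wrist small_square_tray 0.27 [275 147 336 215] -> [0.451 0.033]
wrist round_dish 0.63 [418 386 522 468] -> [ 0.574 -0.156]
small_bearing 0.95 px [534. 180.] ctr 0.589 0.035 size [38.9 43.4] ang 72.1
[0.46025728 0.00276051 0.20104214] 0.7950013677933783 [-0.66419103 -0.10861857 -0.2253275 ]
```

View pics/w7.png

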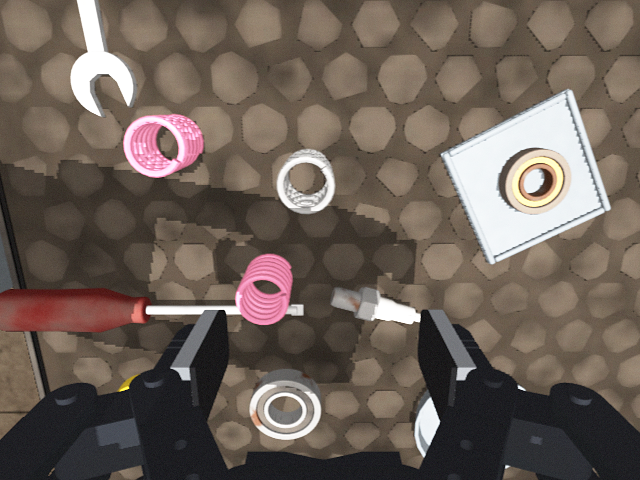

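Run:
```python
from h import *
c=ctrl.camera("wrist")
print(p2w(c,[(306,186),(153,147),(265,300)],.046).round(4)); print(p2w(c,[(308,178),(178,142),(272,275)],.0).round(4))
s=ctrl.camera("side"); print(w2p(s,[[.45,.035,0],[.45,.035,.046]]))
```

```text
[[ 0.4524  0.0379  0.046 ]
 [ 0.3734  0.0583  0.046 ]
 [ 0.4278 -0.0286  0.046 ]]
[[ 0.4518  0.0347  0.    ]
 [ 0.3713  0.0571  0.    ]
 [ 0.4265 -0.0319  0.    ]]
[[294.79591816 294.26209344]
 [293.97231954 271.75376541]]
```

{"api": "move_arm", "payload": {
  "rows": "-0.8 -1.4 0 0 0 0 0.65;0 -2 0 0 0 0 0.65;0 0 1 0 0 0 0.65;0 0 3 0 0 0 0.65;0 0 3 0 0 0 0.65;0 0 2 0 0 0 0.65;0 0 1.5 0 0 0 0.65;0 0 1.1 0 0 0 0.65;0 0 0 0 0 0 0.65;0 0 0 0 0 0 0.45;0 0 0 0 0 0 0.3;0 0 0 0 0 0 0.2;0 0 0 0 0 0 0.2;0 0 0 0 0 0 0.2"
}}

```text
time_s: 15.75
eef_pos: [0.4529, 0.0366, 0.0861]
eef_rot: [0.0, 1.0, -0.0, 0.001]
wrist_force: [-0.1, -0.1, 5.9]
opening: 0.36
```

Run:
```python
from h import *
c=ctrl.camera("wrist"); cv2.imwrite("pics/w8.png",c["color"])
o=ctrl.get_obs();print(o["eef_pos"],o["opening"],o["wrist_force"])
```

```text
[0.4528687  0.03655122 0.08606623] 0.36277704493826274 [-1.94876609  0.36652375  6.10994593]
```

View pics/w8.png

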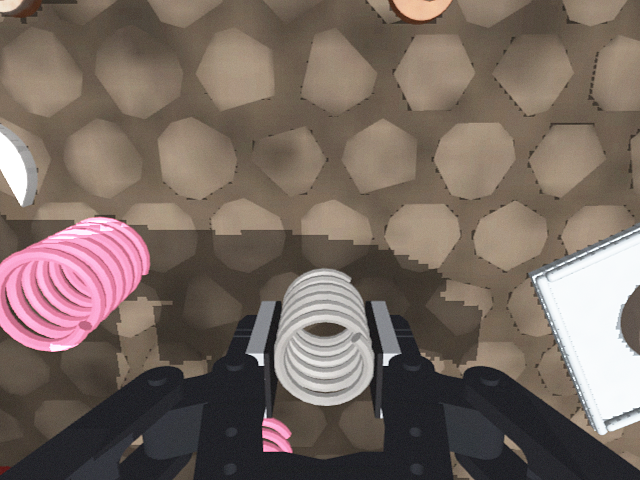

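{"api": "move_arm", "payload": {
  "rows": "0 0 -0.5 0 0 0 0.2;0 0 -2 0 0 0 0.2;0 0 -3 0 0 0 0.2;0 0 -3 0 0 0 0.2;0 0 -1.5 0 0 0 0.2;1 1.6 0 0 0 0 0.2;2 3 0 0 0 0 0.2;2 3 0 0 0 0 0.2;2 3 0 0 0 0 0.2;2 3 0 0 0 0 0.2;2 3 0 0 0 0 0.2;1.2 2 0 0 0 0 0.2;0 0 0 0 0 0 0.2;0 0 0 0 0 0 0.2;0 0 0 0 0 0 0.2"
}}

```text
time_s: 17.3
eef_pos: [0.5733, -0.1482, 0.1848]
eef_rot: [-0.0, 1.0, 0.0, -0.001]
wrist_force: [0.5, -0.7, 0.1]
opening: 0.361
```

Run:
```python
from h import *
c=ctrl.camera("wrist"); cv2.imwrite("pics/w9.png",c["color"])
shape(c,"wrist","round_dish",0.015)
o=ctrl.get_obs();print(o["eef_pos"],o["opening"],o["wrist_force"])
```

```text
round_dish 0.56 px [323. 233.] ctr 0.5741 -0.1441 size [82.9 90.8] ang 89.3
[ 0.57354445 -0.1481129   0.18509416] 0.35907420811366153 [-0.39415845  0.24886201  0.67073139]
```

View pics/w9.png

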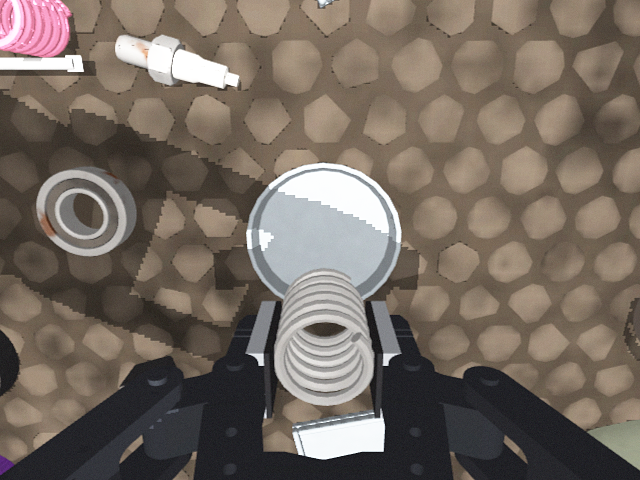

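{"api": "move_arm", "payload": {
  "rows": "0 0 1.5 0 0 0 0.2;0 0 3 0 0 0 0.2;0 0 2.5 0 0 0 0.2;0 0 1.3 0 0 0 0.2;0 0 0.8 0 0 0 0.2;0 0 0.2 0 0 0 0.2;0 0 0 0 0 0 0.2;0 0 0 0 0 0 0.2"
}}

```text
time_s: 18.2
eef_pos: [0.5748, -0.1496, 0.0933]
eef_rot: [0.0, 1.0, 0.0, 0.001]
wrist_force: [0.0, -0.1, -1.3]
opening: 0.358
```

Run:
```python
from h import *
c=ctrl.camera("wrist"); cv2.imwrite("pics/w10.png",c["color"])
c=ctrl.camera("side"); cv2.imwrite("pics/d10.png",cv2.resize(c["color"][120:300,200:400],None,fx=3,fy=3))
o=ctrl.get_obs();print(o["eef_pos"],o["opening"],o["wrist_force"])
```

```text
[ 0.57477126 -0.14962252  0.09330797] 0.35811757157164475 [-0.43588336 -0.41631122 -0.37176139]
```

View pics/w10.png

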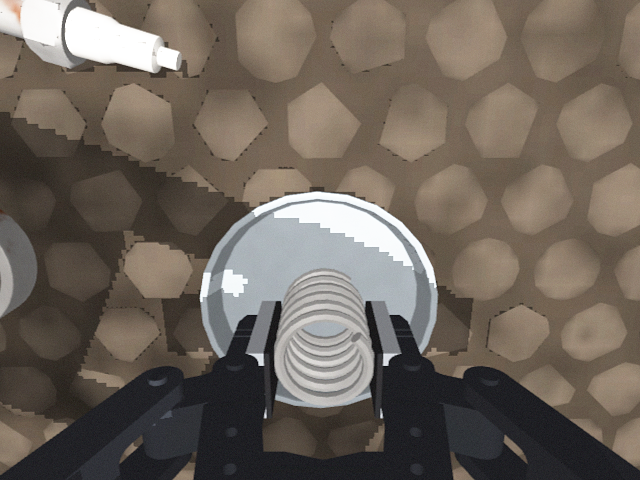

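View pics/d10.png

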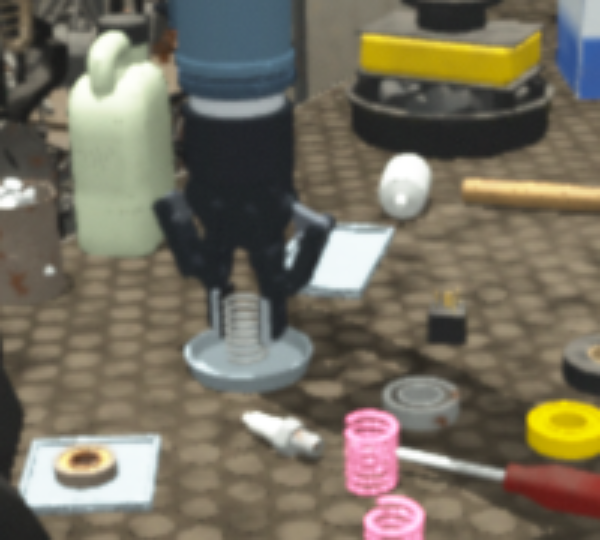

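{"api": "move_arm", "payload": {
  "rows": "0 0 0.2 0 0 0 0.2;0 0 0.1 0 0 0 0.2;0 0 0 0 0 0 0.2;0 0 0 0 0 0 0.45;0 0 0 0 0 0 0.5;0 0 0 0 0 0 0.55;0 0 0 0 0 0 0.55;0 0 -0.5 0 0 0 0.55;0 0 -2 0 0 0 0.55;0 0 -3 0 0 0 0.6;0 0 -3 0 0 0 0.8;-2 0 -2 0 0 0 0.8;-4 0 0 0 0 0 0.8;-4 0 0 0 0 0 0.8;-2 0 0 0 0 0 0.8;0 0 0 0 0 0 0.8;0 0 0 0 0 0 0.8"
}}

```text
time_s: 20.0
eef_pos: [0.4547, -0.1497, 0.195]
eef_rot: [0.0, 1.0, -0.0, 0.001]
wrist_force: [0.0, -0.6, 0.4]
opening: 0.798
```

Run:
```python
from h import *
c=survey("wrist"); cv2.imwrite("pics/w11.png",c["color"])
shape(c,"wrist","large_bearing",0.015)
o=ctrl.get_obs();print(o["eef_pos"],o["opening"],o["wrist_force"])
```

```text
wrist large_bearing 0.92 [241 160 328 248] -> [ 0.432 -0.132]
wrist large_bearing 0.55 [ 71 166 167 254] -> [ 0.329 -0.136]
wrist large_bearing 0.54 [107 466 143 480] -> [ 0.303 -0.345]
wrist valve_spring 0.64 [488 207 576 279] -> [ 0.59  -0.158]
wrist valve_spring 0.57 [222   0 295  58] -> [ 0.421 -0.034]
wrist small_square_tray 0.66 [532   3 549   9] -> [ 0.575 -0.022]
wrist oblong_tray 0.84 [498 465 534 479] -> [ 0.605 -0.344]
wrist round_dish 0.92 [441 162 592 302] -> [ 0.579 -0.151]
large_bearing 0.84 px [120. 210.] ctr 0.3344 -0.1347 size [56.5 51.5] ang 12.5
large_bearing 0.77 px [286. 205.] ctr 0.4343 -0.1316 size [52.2 51.2] ang 39.6
large_bearing 0.71 px [128. 474.] ctr 0.3092 -0.3337 size [12.3 26.1] ang 89.8
[ 0.45424391 -0.14924259  0.19402466] 0.7983871565476521 [-0.34598055  0.16998122  0.13655768]
```

View pics/w11.png

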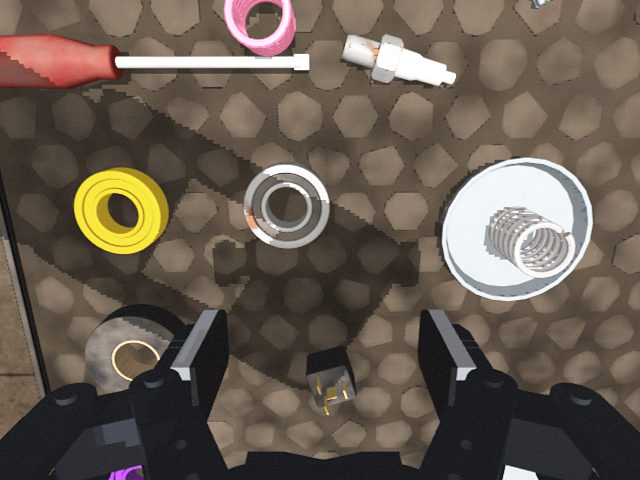

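{"api": "move_arm", "payload": {
  "rows": "-2 -1.7 0 0 0 0 0.9;0 0 1.5 0 0 0 0.9;0 0 3 0 0 0 0.9;0 0 3 0 0 0 0.9;0 0 2.5 0 0 0 0.9;0 0 1.5 0 0 0 0.9;0 0 0.8 0 0 0 0.9;0 0 0.2 0 0 0 0.9;0 0 0 0 0 0 0.7;0 0 0 0 0 0 0.5;0 0 0 0 0 0 0.4;0 0 0 0 0 0 0.4;0 0 0 0 0 0 0.4"
}}

```text
time_s: 21.8
eef_pos: [0.4348, -0.1327, 0.0705]
eef_rot: [0.001, 1.0, 0.0, 0.001]
wrist_force: [-1.4, 0.3, 6.8]
opening: 0.584
```

Run:
```python
from h import *
c=ctrl.camera("wrist"); cv2.imwrite("pics/w12.png",c["color"])
o=ctrl.get_obs();print(o["eef_pos"],o["opening"],o["wrist_force"])
```

```text
[ 0.43476785 -0.13269339  0.07047898] 0.582896861508723 [-2.15066092  0.2854358   6.08011116]
```

View pics/w12.png

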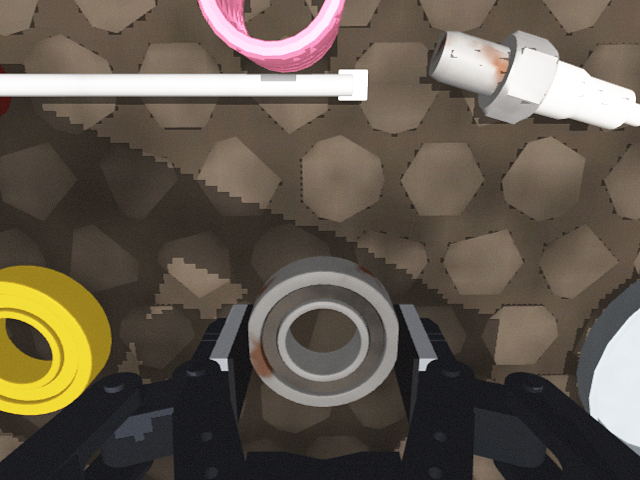

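{"api": "move_arm", "payload": {
  "rows": "0 0 -0.5 0 0 0 0.4;0 0 -2 0 0 0 0.4;0 0 -3 0 0 0 0.4;0 0 -3 0 0 0 0.4;0 0 -1 0 0 0 0.4;1 -2 0 0 0 0 0.4;1.6 -4 0 0 0 0 0.4;1.6 -4 0 0 0 0 0.4;1.6 -4 0 0 0 0 0.4;1.6 -4 0 0 0 0 0.4;1.6 -4 0 0 0 0 0.4;1.6 -4 0 0 0 0 0.4;1.6 -4 0 0 0 0 0.4;1.6 -4 0 0 0 0 0.4;1 -2 0 0 0 8 0.4;0 0 0 0 0 8 0.4;0 0 0 0 0 8 0.4;0 0 0 0 0 0 0.4;0 0 0 0 0 0 0.4"
}}

```text
time_s: 23.75
eef_pos: [0.5817, 0.2275, 0.1634]
eef_rot: [0.0, 0.979, -0.206, -0.001]
wrist_force: [0.3, -0.2, -1.6]
opening: 0.586
```

Run:
```python
from h import *
c=survey("wrist"); cv2.imwrite("pics/w13.png",c["color"])
shape(c,"wrist","large_square_tray",0.008)
o=ctrl.get_obs();print(o["eef_pos"],o["eef_rot"],o["opening"],o["wrist_force"])
from scipy.spatial.transform import Rotation as Ro
q=o["eef_rot"];R=Ro.from_quat([q[1],q[2],q[3],q[0]]).as_matrix()
print("delta tool cm",R.T@(np.array([.588,.2325,.0755])-o["eef_pos"])*100)
```

```text
wrist large_bearing 0.84 [246 255 397 407] -> [0.561 0.179]
wrist brake_cylinder 0.82 [  0 237 124 399] -> [0.423 0.249]
wrist large_square_tray 0.77 [194  94 466 352] -> [0.592 0.239]
wrist small_square_tray 0.91 [401 457 503 480] -> [0.599 0.048]
large_square_tray 0.84 px [327. 215.] ctr 0.588 0.233 size [108.2 107.9] ang 20.8
[0.5821288  0.22762541 0.16424672] [-2.86682311e-05  9.78169101e-01 -2.07810506e-01  5.62569510e-05] 0.5811937156779123 [-1.22864484 -0.1246211  -2.38325051]
delta tool cm [ 0.33736409 -0.68334392  8.87475993]
```

View pics/w13.png

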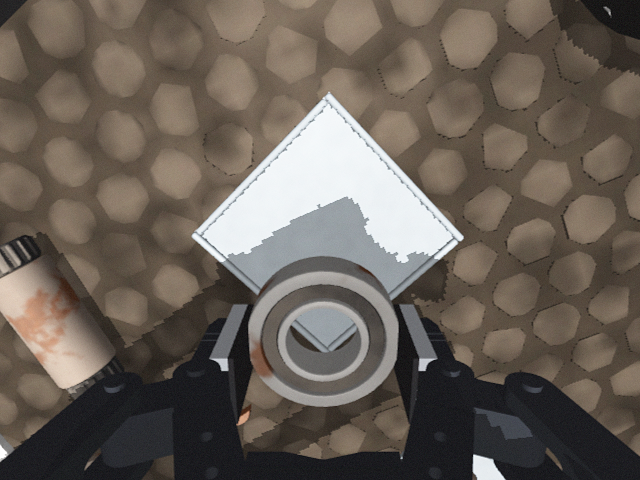

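{"api": "move_arm", "payload": {
  "rows": "0.3 -0.7 0 0 0 0 0.4;0 0 1.5 0 0 0 0.4;0 0 3 0 0 0 0.4;0 0 2.4 0 0 0 0.4;0 0 1.2 0 0 0 0.4;0 0 0.5 0 0 0 0.4;0 0 0.2 0 0 0 0.4;0 0 0 0 0 0 0.4;0 0 0 0 0 0 0.4"
}}

```text
time_s: 25.15
eef_pos: [0.5886, 0.233, 0.0775]
eef_rot: [-0.0, 0.978, -0.208, 0.001]
wrist_force: [0.3, 0.6, -1.4]
opening: 0.582
```

Run:
```python
from h import *
c=ctrl.camera("wrist"); cv2.imwrite("pics/w14.png",c["color"])
o=ctrl.get_obs();print(o["eef_pos"],o["opening"],o["wrist_force"])
```

```text
[0.58852409 0.23304054 0.07745332] 0.5825577369457313 [-0.07441057  0.28115307 -1.19371279]
```

View pics/w14.png

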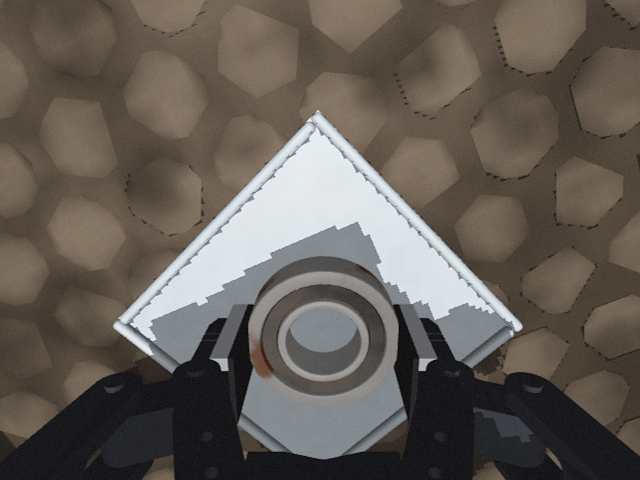

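{"api": "move_arm", "payload": {
  "rows": "0 0 0.3 0 0 0 0.4;0 0 0 0 0 0 0.4;0 0 0 0 0 0 0.7;0 0 0 0 0 0 0.75;0 0 0 0 0 0 0.75;0 0 -0.5 0 0 0 0.75;0 0 -2 0 0 0 0.75;0 0 -3 0 0 0 0.75;0 0 -3 0 0 0 0.8;0 0 -3 0 0 0 0.8;0 0 -1 0 0 -8 0.8;0 0 0 0 0 -8 0.8;0 0 0 0 0 -8 0.8;-3 2 0 0 0 0 0.8;-4 2 0 0 0 0 0.8;-4 0 0 0 0 0 0.8;-3 0 0 0 0 0 0.8;0 0 0 0 0 0 0.8;0 0 0 0 0 0 0.8"
}}

```text
time_s: 27.1
eef_pos: [0.448, 0.193, 0.1989]
eef_rot: [-0.0, 1.0, 0.0, 0.001]
wrist_force: [0.2, 0.3, 0.4]
opening: 0.798
```

Run:
```python
from h import *
c=survey("wrist"); cv2.imwrite("pics/w15.png",c["color"])
shape(c,"wrist","large_bearing",0.019)
shape(c,"wrist","brake_cylinder",0.017)
o=ctrl.get_obs();print(o["eef_pos"],o["eef_rot"],o["wrist_force"])
```

```text
wrist large_bearing 0.9 [508 122 607 216] -> [0.595 0.232]
wrist brake_cylinder 0.94 [251  41 316 223] -> [0.426 0.254]
wrist valve_spring 0.94 [206 385 241 458] -> [0.375 0.043]
wrist valve_spring 0.27 [504 366 546 480] -> [0.602 0.041]
wrist large_square_tray 0.55 [437  45 640 277] -> [0.582 0.236]
wrist small_square_tray 0.96 [504 369 551 480] -> [0.603 0.04 ]
large_bearing 0.58 px [558. 167.] ctr 0.5868 0.2338 size [51.2 57.1] ang 78.5
large_bearing 0.45 px [283. 130.] ctr 0.4268 0.2514 size [ 34.4 102.2] ang 1.8
brake_cylinder 0.63 px [283. 131.] ctr 0.4267 0.2513 size [ 34.5 103. ] ang 0.8
[0.4477915  0.19282193 0.19804459] [ 1.97287910e-05  9.99999986e-01 -5.95790554e-05 -1.55916078e-04] [-0.94308763 -0.91003564 -0.85541986]
```

View pics/w15.png

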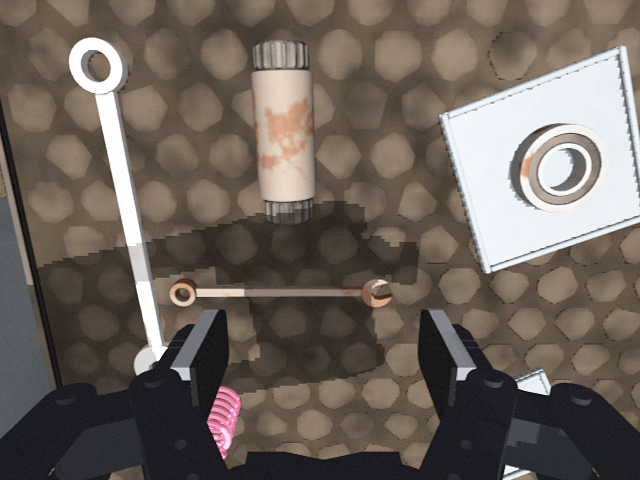

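{"api": "move_arm", "payload": {
  "rows": "-1 -2 0 0 0 0 0.75;-1.1 -2.9 0 0 0 0 0.75;0 -1 1 0 0 0 0.75;0 0 3 0 0 0 0.75;0 0 3 0 0 0 0.75;0 0 2.5 0 0 0 0.75;0 0 1.5 0 0 0 0.75;0 0 0.9 0 0 0 0.75;0 0 0.5 0 0 0 0.75;0 0 0 0 0 0 0.75;0 0 0 0 0 0 0.75"
}}

```text
time_s: 28.75
eef_pos: [0.4273, 0.252, 0.0748]
eef_rot: [-0.0, 1.0, -0.0, 0.001]
wrist_force: [-0.5, 0.6, 0.8]
opening: 0.745
```

Run:
```python
from h import *
c=ctrl.camera("wrist"); cv2.imwrite("pics/w16.png",c["color"])
o=ctrl.get_obs();print(o["eef_pos"],o["opening"],o["wrist_force"])
```

```text
[0.42737695 0.25203541 0.07498978] 0.7495296128363397 [-0.12030026 -0.63766355  0.0813063 ]
```

View pics/w16.png

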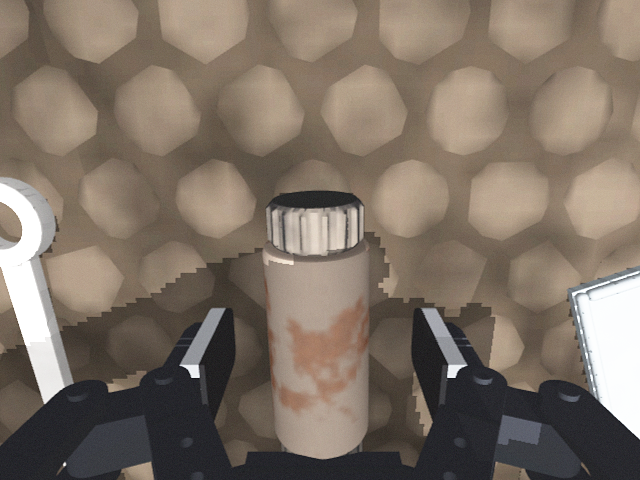

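{"api": "move_arm", "payload": {
  "rows": "0 0 0 0 0 0 0.5;0 0 0 0 0 0 0.3;0 0 0 0 0 0 0.2;0 0 0 0 0 0 0.2;0 0 0 0 0 0 0.2;0 0 0 0 0 0 0.2;0 0 -0.5 0 0 0 0.2;0 0 -1.5 0 0 0 0.2;0 0 -3 0 0 0 0.2;0 0 -3 0 0 0 0.2;0 0 -3 0 0 0 0.2;0 0 -1 0 0 0 0.2;0 0 0 0 0 0 0.2"
}}

```text
time_s: 30.1
eef_pos: [0.4273, 0.2521, 0.1953]
eef_rot: [-0.0, 1.0, 0.0, 0.001]
wrist_force: [0.5, -0.5, -4.4]
opening: 0.377
```

Run:
```python
from h import *
c=ctrl.camera("wrist"); cv2.imwrite("pics/w17.png",c["color"])
s=ctrl.camera("side"); print("jug base",p2w(s,[(228,203),(256,203),(335,190)],0).round(3)); cv2.imwrite("pics/d17.png",s["color"])
o=ctrl.get_obs();print(o["eef_pos"],o["opening"],o["wrist_force"])
```

```text
jug base [[ 0.81  -0.287  0.   ]
 [ 0.743 -0.316  0.   ]
 [ 0.593 -0.487  0.   ]]
[0.42579369 0.25156795 0.19278915] 0.37502460482805655 [-0.90164958  0.32657117 -4.25269446]
```

View pics/w17.png

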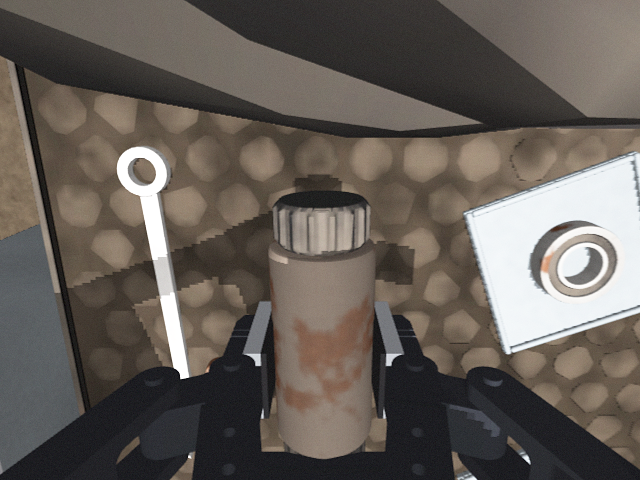

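View pics/d17.png

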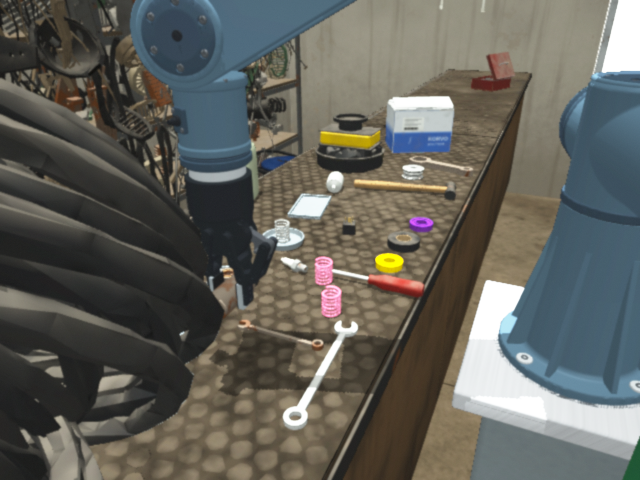

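{"api": "move_arm", "payload": {
  "rows": "0.5 1.5 0 0 0 0 0.2;1 3 0 0 0 0 0.2;1.2 4 0 0 0 0 0.2;1.2 4 0 0 0 0 0.2;1.2 4 0 0 0 0 0.2;1.2 4 0 0 0 0 0.2;1.2 4 0 0 0 0 0.2;1.2 4 0 0 0 0 0.2;1.2 4 0 0 0 0 0.2;1.2 4 0 0 0 0 0.2;1.2 4 0 0 0 0 0.2;1.2 4 0 0 0 0 0.2;1.2 4 0 0 0 0 0.2;1.2 4 0 0 0 0 0.2;1 3 0 0 0 0 0.2;0.5 2 0 0 0 0 0.2;0 0 0 0 0 -5.5 0.2;0 0 0 0 0 -5.5 0.2;0 0 0 0 0 0 0.2;0 0 0 0 0 0 0.2"
}}

```text
time_s: 32.2
eef_pos: [0.5999, -0.3225, 0.1918]
eef_rot: [-0.001, 0.996, 0.095, -0.001]
wrist_force: [1.0, 0.2, -4.7]
opening: 0.379
```

Run:
```python
from h import *
c=ctrl.camera("wrist"); cv2.imwrite("pics/w18.png",c["color"])
shape(c,"wrist","oblong_tray",0.01)
o=ctrl.get_obs();print(o["eef_pos"],o["eef_rot"],o["opening"],o["wrist_force"])
from scipy.spatial.transform import Rotation as Ro
q=o["eef_rot"];R=Ro.from_quat([q[1],q[2],q[3],q[0]]).as_matrix()
print("delta tool cm",R.T@(np.array([.604,-.348,.079])-o["eef_pos"])*100, "yaw y", np.degrees(np.arctan2(R[0,1],-R[1,1])))
```

```text
oblong_tray 0.83 px [322. 222.] ctr 0.5998 -0.3241 size [79.5 86.2] ang 12.0
[ 0.60034543 -0.32267312  0.1929667 ] [-6.09600264e-04  9.95472783e-01  9.50428217e-02 -6.55011568e-04] 0.3754554579212105 [ 0.82871734  0.80357722 -4.66998195]
delta tool cm [-0.1068538   2.57133442 11.39337472] yaw y 10.907527765684343
```

View pics/w18.png

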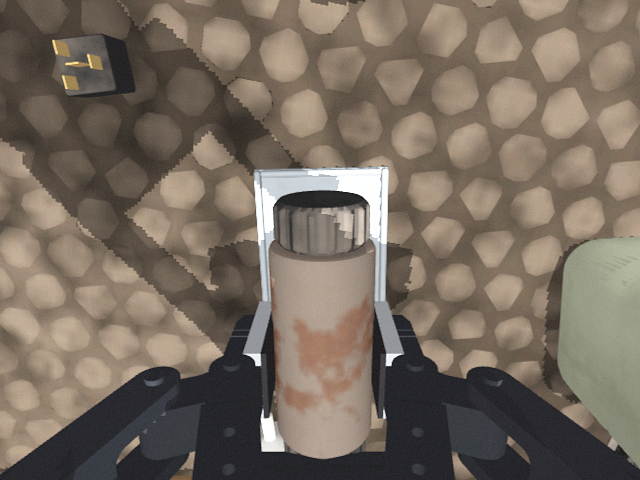

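{"api": "move_arm", "payload": {
  "rows": "-0.1 1.6 0 0 0 0 0.2;0 1 0.5 0 0 0 0.2;0 0 2 0 0 0 0.2;0 0 3 0 0 0 0.2;0 0 2.5 0 0 0 0.2;0 0 1.5 0 0 0 0.2;0 0 1 0 0 0 0.2;0 0 0.5 0 0 0 0.2;0 0 0.1 0 0 0 0.2;0 0 0 0 0 0 0.2"
}}

```text
time_s: 33.3
eef_pos: [0.6053, -0.3493, 0.0843]
eef_rot: [0.001, 0.995, 0.096, 0.001]
wrist_force: [0.1, -0.2, -3.9]
opening: 0.374
```

Run:
```python
from h import *
c=ctrl.camera("wrist"); cv2.imwrite("pics/w19.png",c["color"])
o=ctrl.get_obs();print(o["eef_pos"],o["opening"],o["wrist_force"])
```

```text
[ 0.60535428 -0.34938171  0.08455956] 0.3748344900620012 [-1.31338717 -0.04619706 -4.3445534 ]
```

View pics/w19.png

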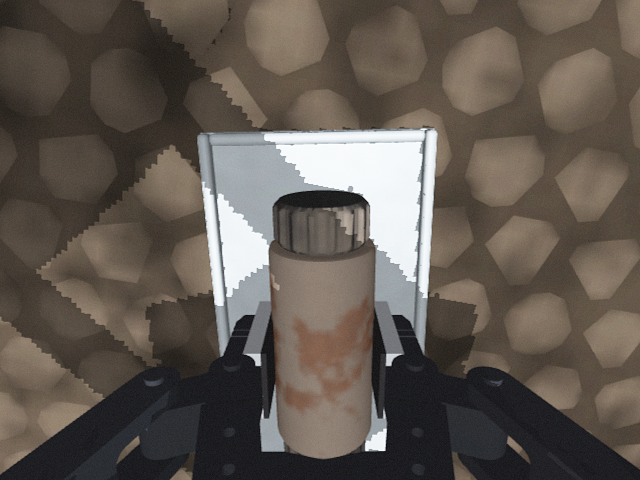

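{"api": "move_arm", "payload": {
  "rows": "0 0 0.3 0 0 0 0.2;0 0 0.2 0 0 0 0.2;0 0 0 0 0 0 0.2;0 0 0 0 0 0 0.2"
}}

```text
time_s: 33.75
eef_pos: [0.6051, -0.3491, 0.0791]
eef_rot: [0.0, 0.995, 0.096, 0.0]
wrist_force: [-0.9, 1.6, 0.3]
opening: 0.381
```

Force is rising off the hung weight, so it's in contact; release gently.

{"api": "move_arm", "payload": {
  "rows": "0 0 0.1 0 0 0 0.2;0 0 0 0 0 0 0.4;0 0 0 0 0 0 0.42;0 0 0 0 0 0 0.45;0 0 0 0 0 0 0.5;0 0 0 0 0 0 0.55;0 0 0 0 0 0 0.55;0 0 -0.5 0 0 0 0.6;0 0 -1.5 0 0 0 0.6;0 0 -3 0 0 0 0.6;0 0 -3 0 0 0 0.7;0 0 -4 0 0 0 0.8;0 -2 -4 0 0 0 0.8;-2 -4 -2 0 0 0 0.8;-2 -4 0 0 0 0 0.8;-1 -4 0 0 0 0 0.8;0 -4 0 0 0 0 0.8;0 -2 0 0 0 0 0.8;0 0 0 0 0 0 0.8;0 0 0 0 0 0 0.8"
}}

```text
time_s: 35.75
eef_pos: [0.5181, -0.1625, 0.2583]
eef_rot: [0.001, 0.995, 0.096, 0.001]
wrist_force: [-0.0, -0.7, 0.2]
opening: 0.802
```

Run:
```python
from h import *
c=survey("wrist"); cv2.imwrite("pics/w20.png",c["color"])
shape(c,"wrist","brake_cylinder",0.021); shape(c,"wrist","oblong_tray",0.01)
s=ctrl.camera("side"); cv2.imwrite("pics/d20.png",cv2.resize(s["color"][150:330,190:400],None,fx=3,fy=3))
for i in range(2):
    s=ctrl.camera("scene")
cv2.imwrite("pics/s20.png",s["color"])
o=ctrl.get_obs();print(o["eef_pos"],o["opening"],o["wrist_force"])
```

```text
wrist large_bearing 0.91 [ 33  86 118 163] -> [ 0.33  -0.136]
wrist large_bearing 0.7 [ 23 334  91 393] -> [ 0.318 -0.344]
wrist brake_cylinder 0.63 [361 376 401 451] -> [ 0.609 -0.342]
wrist valve_spring 0.86 [376 184 432 240] -> [ 0.582 -0.154]
wrist valve_spring 0.82 [192   0 247  22] -> [ 0.424 -0.042]
wrist small_square_tray 0.74 [430   3 522  29] -> [ 0.596 -0.011]
wrist oblong_tray 0.94 [331 352 422 465] -> [ 0.603 -0.337]
wrist round_dish 0.57 [340 145 460 263] -> [ 0.578 -0.148]
brake_cylinder 0.62 px [379. 417.] ctr 0.602 -0.3309 size [34.3 78.8] ang 11.5
oblong_tray 0.67 px [377. 405.] ctr 0.6023 -0.3382 size [ 79.9 124.5] ang 11.9
[ 0.51739876 -0.16208582  0.25713816] 0.7984478198732292 [-0.33310423  0.72903224 -0.72415877]
```

View pics/w20.png

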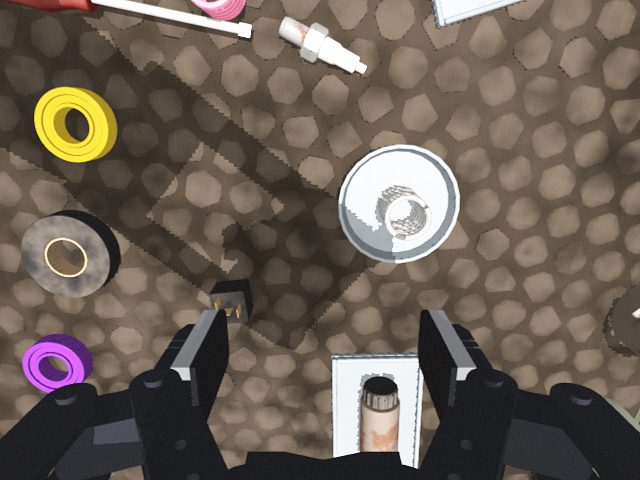

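View pics/d20.png

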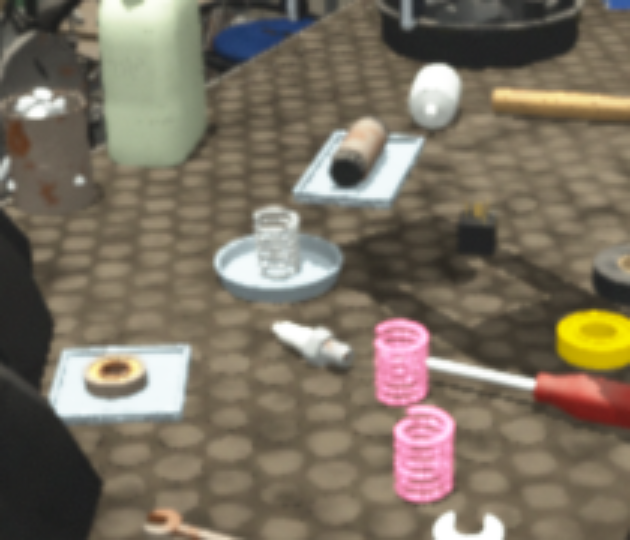

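Run:
```python
from h import *
import time
for i in range(3):
    s=ctrl.camera("side"); print(ctrl.look_for("side","brake_cylinder")[:1])
    for k in range(5): ctrl.camera("side")
c=ctrl.camera("side"); cv2.imwrite("pics/d21.png",c["color"])
ctrl.hand_in()
```

```text
[{'bbox': [297.6, 189.8, 319.6, 213.4], 'confidence': 0.7}]
[{'bbox': [297.0, 185.6, 319.9, 211.9], 'confidence': 0.73}]
[{'bbox': [299.4, 190.5, 318.8, 214.9], 'confidence': 0.51}]
the job is handed in; nothing more can be done
```

I put all four parts in their own trays, let go of each, raised the arm clear and handed the job in at about 37 s of robot time. No verdict was reported.

| Part | Last check | How far off centre |
|---|---|---|
| Small bearing | Flat in the small square tray in the last side picture | About 1 mm, from the camera after release |
| Valve spring | Upright on the dish floor in the last side and wrist pictures | Judged by eye as near the dish centre; not measured after release |
| Large bearing | Flat in the large square tray just after release; the hose hid it from the side camera later | 1–2 mm, from the camera after release |
| Brake cylinder | Lying along the oblong tray, within about 1° of its length | Lowered about 2 mm from the centre; the gripper hid its far end afterwards |

- **Stillness:** three side-camera detections of the cylinder, about 0.3 s apart, differed by 2–5 pixels with no steady drift. I read that as detector noise rather than rolling.
- **Look-alikes:** I did not touch the pink springs, the yellow and purple rings or the tape.
- **Forces:** the highest wrist force I read was about 7.5 N, and nothing was knocked in the pictures.

No check failed or disagreed beyond a few millimetres.

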